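# Set the mounting press for 3 mm board by counting crank turns

### The arm

A 6-joint arm with a two-finger parallel gripper is mounted at the origin on a cart in front of the work surface, level with it; the furniture and walls round the work are solid. World frame = base frame: x ahead of the robot, y to its left, z up, the work surface at z = 0. Lengths are in m, angles in rad, forces in N, time in s.
With the tool pointing down it reaches from about 0.275 to 0.875 m from the base axis. Payload 12.5 kg.
Tool frame: the origin (TCP) lies on the front face of the gripper's body, between the roots of the fingers; the fingertips stand 73 mm ahead of it and the grasp point (between the pads) lies 54 mm ahead of it; z points along the fingers, y is the line along which they close (so a half turn about z gives the same grasp; the last joint's range is limited). The gripper opens to 85 mm and grips with 20 to 120 N. Pads are 22 mm wide; open, the fingers measure 114 mm over their backs; the gripper's body (76 mm by 85 mm) begins 54 mm behind the grasp point. The pads swing forward as they close: fully open they stand 13 mm farther back than shut.
Start: joints at [-1.188, 0.351, 1.652, -0, 1.139, -0.085], TCP at [0.248, -0.491, 0.304] pointing down, gripper open.
Joint ranges: [-2.75, 2.75], [-0.79, 2.1], [0.01, 2.65], [-1.57, 4.71], [0.07, 3.14], [-2.87, 2.87]. Speed limits (rad/s): [2.22, 2.22, 2.79, 3.14, 3.14, 3.14].

### API

Orientations are given as a 3x3 rotation matrix whose columns are the frame's x, y, z axes.
In Python, from rig import arm gives the robot as it stands.
- The arm moves only by the tool play_rows, never from a script. Its argument "plan" is text: rows parted by semicolons, each of 5 numbers parted by spaces: the shift along the tool's x, y, z normalised to -1 to 1, where 1 is 0.12 m, then the turn about the tool's z normalised to -1 to 1, where 1 is pi/2 rad, then the opening, from 0 (shut) to 1 (fully open). A call has exactly 10 rows; each row is the pose to reach, as a shift and turn from the pose commanded when the call began, along the tool's axes at that moment; what a row does not reach only later rows make up. A row lasts 1/8 s, in which the tool goes at most 62.5 mm and 10.7 degrees, less where a joint would pass 70% of its speed; a pose out of reach is approached as far as the arm can. A call with a number of a shift or a turn outside -1 to 1 is refused whole. A call with a gripper value outside its range is refused whole. The fingers move at their own pace and stop on an object; "squeeze" is the grip in N (left out, the last holds). Time passes only in rows, so rows that repeat a pose let the fingers close, or fill a call up. It gives the time, the measured TCP pose, the force, the opening and the grip force at its end, in the units of the state.
- arm.read_state(): the state, without advancing time (a new reading comes with each control period).
- arm.get_image(name): name is "side" or "top" or "wrist"; returns a dict with "color" (480x640x3 uint8, red, green, blue), "intrinsics" (3x3 intrinsics, pixels), "R" (3x3) and "t" (3): a world point X has camera coordinates R X + t. Camera axes: x right, y down, z forward; pixel columns grow to the right and rows downward; lengths in m; the calibration is good to about 2 mm. A picture is of the moment at which its call begins. There is no depth.
- arm.job_done(): hands the job in; it is judged then, once.
The state is a dict: "t": time; "qpos": joint angles; "qd": joint speeds; "tau": joint torques, N m; "eef_pos": TCP position; "orientation": TCP orientation; "contact_force": force on the tool from outside, world axes, zero at the start; "wrist_torque": the same for the moment, N m; "grip_width": opening from 0.0 (shut) to 1.0 (fully open); "finger_force": force on a finger pad.
Only numpy, scipy, OpenCV 4.12 (cv2) and the standard library are available. Lean on these libraries where they do the work, as an engineer would, in place of code of your own. Each camera call takes 0.05 s, during which the arm holds its last target. There are 200 camera calls.

### The job

Set the roller gap of the green mounting press for the 3 mm board; it has no scale. Wind the crank clockwise, gently, until you feel the two rollers meet (its sprung arm begins to yield; never drive that spring to its end), then wind it back exactly three full turns from where they met, one millimetre a turn. Then swing the red locking lever fully over so that the setting holds, and leave the things round the press where they are.

Things in the scene. Friction and masses are not known exactly. Their poses are not given: they have to be found in the camera images.
- press: The mounting press: fixed dark green frame, 190 x 290 mm, 146 mm high to the top of its dark steel bridge. Origin at the centre of its underside; z up, its -x side (with the feed table) faces the robot roughly, y along the rollers.
- crank_axis (a point): Point on the crank's vertical axis, above the press's origin, at the knob's mid height. Clockwise from above lowers the upper roller, counter-clockwise raises it, 1 mm a turn; it stays where it is left, and starts 0.5 to 1.75 turns open. It turns with 1 to 2 N at the knob until the rollers meet, which stops the screw dead.
- crank_knob (a point): Centre (half-way up) of the upright black crank knob, 25 mm in diameter, 41 mm tall, 50 mm from the crank's axis, 194 mm above the desk; the flat steel arm's top is 23 mm below this point. The knob spins freely on its pin, so it can be pinched and led round without turning the wrist. The hub may be clamped on its screw at any angle, so the knob's direction does not tell where the rollers meet.
- hub_pointer (a point): Tip of the small brass pointer of the crank's hub, under the crank arm, 30 mm from the axis. The arm drives the hub through an overload spring: pushed clockwise with over 2 N at the knob while the screw is stopped, the arm turns past the pointer, 0.4 N more for each mm of knob travel, and springs back when eased. 0.6 rad past it (30 mm, 14 N) the spring is overdriven. Counter-clockwise it drives rigidly.
- upper_roller (a point): Centre of the upper black rubber roller (about 32 mm in diameter, 204 mm long), which rises and falls with the crank. The rollers meet when it is about 78 mm above the press's underside (the rubber is worn, so that this is good only to about 1 mm).
- lever_knob (a point): Centre of the red upright knob of the locking lever, 21 mm in diameter, 33 mm tall, 174 mm above the desk, 17 mm above the top of the lever's flat bar. It moves on a circle of 60 mm radius about the lever's vertical pivot, which stands on the bridge at press x = 0, y = -115 mm. Takes 2 to 3 N to push.
- lock_lever (a joint): Angle of the locking lever (rad): 0 open, its arm pointing to the press's -x side; it swings counter-clockwise seen from above, outward over the press's -y side, to its stop at 1.40 (locked). Starts between 0 and 0.2 and stays where it is left.
- mount_board: Bystander: print on a white mounting board 180 x 130 x 3 mm lying on the desk to the right; origin under its centre.
- tape_roll: Bystander: small mint roll of paper tape, 45 mm wide and 15 mm tall, lying on the desk; origin under its centre.
- glue_stick: Bystander: standing white and black glue stick, 27 mm in diameter, 98 mm tall; origin under its centre.
- mug: Bystander: dark mug, 79 x 109 x 90 mm, to the left of the press; origin under its middle.

How it is judged:
On the way, in this order (a step that is already met when the one before it is completed fails the run):
1. the rollers are wound together until they just meet (z of upper_roller in the frame of press below 0.07853 m and value of joint lock_lever below 0.4 rad), for 0.05 s.
2. the crank is wound back three turns, so that the gap is 3 mm, within a tenth of a turn, while the lever is still open (z of upper_roller in the frame of press between 0.0814 and 0.0816 m and value of joint lock_lever below 0.4 rad), for 0.2 s.
3. the locking lever is swung fully over (value of joint lock_lever above 1.25 rad), for 0.2 s.
At the end, for the whole second after the job is handed in: The upper roller stands three crank turns (3.0 mm) above where the rollers just meet, within a tenth of a turn (0.1 mm), and the locking lever is fully over (at least 1.25 of its 1.40 rad) (z of upper_roller in the frame of press between 0.0814 and 0.0816 m and value of joint lock_lever above 1.25 rad); the robot touches nothing.
It fails at once if the crank is forced after the rollers have met, so that its overload spring is overdriven: the arm 0.6 rad past the hub's pointer (about 14 N at the knob) (horizontal distance between crank_knob and hub_pointer above 0.0304 m).
It fails at once if one of the things round the press is moved by more than 20 mm (distance of any of mount_board, tape_roll, glue_stick, mug from where it was at the start of the episode above 0.02 m).
It also fails if it takes over 72 s, if anything falls off the work surface, if the arm or the gripper's body presses on something with over 40 N, if the wrist force passes 120 N, or if a joint passes its speed limit or range.

## Working session

There is one attempt and no reset: what is moved stays moved. The work goes in short steps, Python scripts to look and compute and a tool call to move; the robot and the scene stay as the last step left them, time stands still between calls to the robot, and variables do not carry over. Pictures are saved under pics/ and viewed, at most 10 in all, crops included, and the job is handed in when it is done.

Besides the shell and the picture viewer there is one more tool, called after "Request:" as a command line: name --argument value ..., lists and objects as JSON in quotes. play_rows: Moves the arm, as the interface text tells. Scaled input: -1 to 1 covers 0.12 m each way for a shift and pi/2 rad each way for a turn. Its arguments: {"type":"object","properties":{"plan":{"type":"string"},"squeeze":{"type":"number"}},"required":["plan"]}

```bash
mkdir -p pics; python3 - <<'E'
from rig import arm
import cv2,numpy as np
s=arm.read_state()
print({k:np.round(v,3).tolist() for k,v in s.items()})
for n in("side","top"):
    i=arm.get_image(n); cv2.imwrite(f"pics/{n}0.png",i["color"][:,:,::-1])
    np.savez(f"{n}0.npz",**i); print(n,i["intrinsics"].tolist(),(-i["R"].T@i["t"]).round(3),i["R"].round(3).tolist())
E
```

```text
{'t': 0.0, 'qpos': [-1.188, 0.351, 1.652, 0.0, 1.139, -0.085], 'qd': [0.001, -0.001, 0.0, 0.001, 0.001, -0.001], 'tau': [-0.0, -50.61, -29.14, -0.0, 0.005, -0.0], 'eef_pos': [0.248, -0.491, 0.303], 'orientation': [[0.893, 0.451, -0.0], [0.451, -0.893, 0.001], [0.0, -0.001, -1.0]], 'contact_force': [-0.024, -0.06, 0.558], 'wrist_torque': [0.019, 0.0, -0.007], 'finger_force': 0.0, 'grip_width': 0.999}
side [[508.90953873815903, 0.0, 312.8455669508233], [0.0, 508.90953873815903, 239.17010567950183], [0.0, 0.0, 1.0]] [0.45  1.24  0.748] [[-0.999, -0.047, 0.005], [-0.026, 0.453, -0.891], [0.039, -0.891, -0.453]]
top [[604.4938773892388, 0.0, 316.12030104196464], [0.0, 604.4938773892388, 235.69495611722232], [0.0, 0.0, 1.0]] [0.348 0.119 1.75 ] [[0.008, -0.998, 0.055], [-0.997, -0.013, -0.079], [0.08, -0.055, -0.995]]
```

View pics/top0.png

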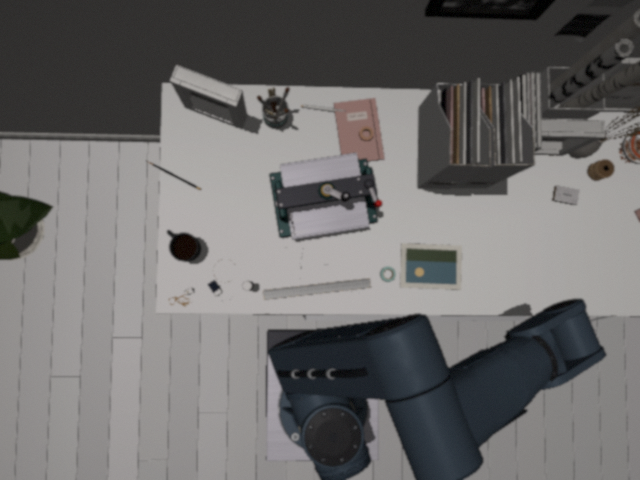

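View pics/side0.png

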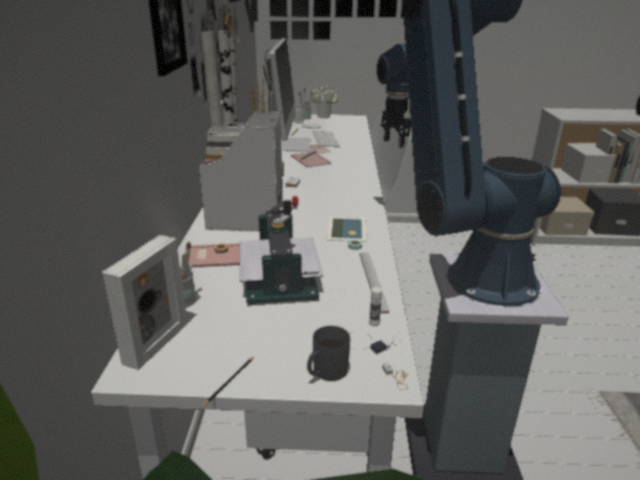

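The top picture shows the press centred near (325,197), the crank knob near (346,196) and the red lever knob near (379,204). I'll enlarge this area.

```bash
python3 - <<'E'
import cv2
a=cv2.imread("pics/top0.png")[145:250,260:400]; cv2.imwrite("pics/c0.png",cv2.resize(a,(784,588),interpolation=cv2.INTER_CUBIC))
a=cv2.imread("pics/side0.png")[185:310,225:345]; cv2.imwrite("pics/c1.png",cv2.resize(a,(576,600),interpolation=cv2.INTER_CUBIC))
E
```

```text
(no output)
```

View pics/c0.png

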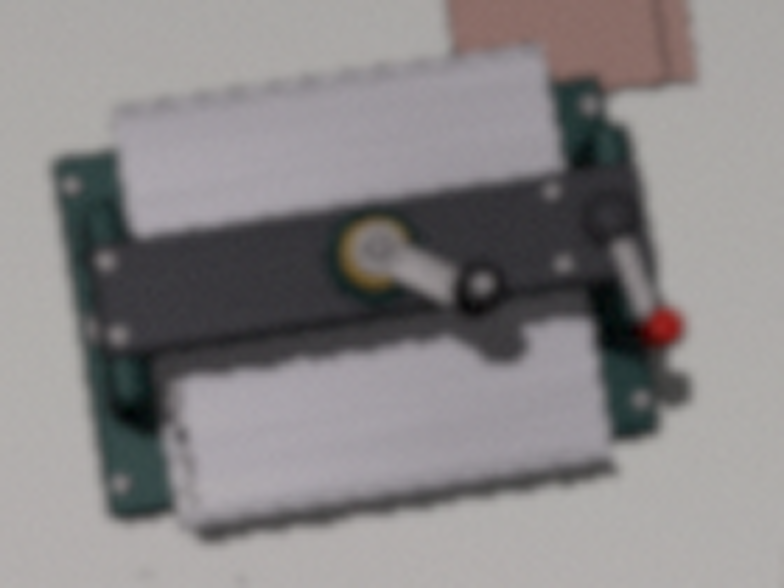

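View pics/c1.png

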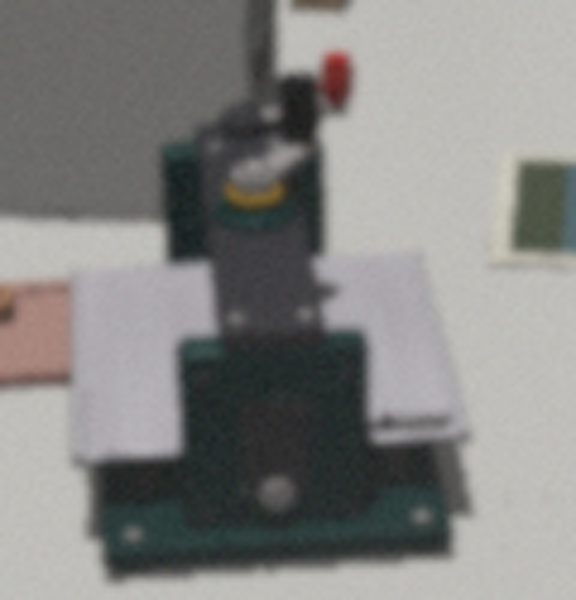

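```bash
cat > h.py <<'E'
import numpy as np
def ray(v,u,z):
    K,R,t=v["intrinsics"],v["R"],v["t"]; c=-R.T@t
    d=R.T@np.linalg.solve(K,[u[0],u[1],1]); return c+d*(z-c[2])/d[2]
E
python3 - <<'E'
import numpy as np
from h import ray
T=np.load("top0.npz");S=np.load("side0.npz")
f=lambda p,z:ray(T,(p[0]/5.6+260,p[1]/5.6+145),z)[:2]
g=lambda p,z:ray(S,(p[0]/4.8+225,p[1]/4.8+185),z)[:2]
b=np.array([f(p,.147) for p in[(107,261),(119,335),(552,190),(565,263)]])
print("bridgebolts",b.round(4).tolist(),b.mean(0))
c=np.array([f(p,.015) for p in[(71,185),(590,103),(641,398),(121,484)]]);print("base",c.round(4).tolist(),c.mean(0))
d=b[:2].mean(0)-b[2:].mean(0);print("yaw bridge",np.degrees(np.arctan2(-d[0],d[1])))
d=c[0]+c[3]-c[1]-c[2];print("yaw base",np.degrees(np.arctan2(-d[0],d[1])))
for n,a,s,z,zm in[("hub",(378,247),(258,172),.175,.175),("knob",(483,285),(300,105),.2145,.194),("lev",(663,327),(337,80),.19,.174),("piv",(610,213),(0,0),.16,.1)]:
    print(n,f(a,z),g(s,zm))
print(f((378,247),.19))
for n,p,z in[("tape",(387,274),.015),("board",(431,266),.003),("glue",(250,286),.098),("mug",(187,247),.09)]: print(n,ray(T,p,z)[:2])
E
```

```text
bridgebolts [[0.5936, 0.1308], [0.5581, 0.1246], [0.6317, -0.0825], [0.5963, -0.0888]] [0.59492244 0.02102541]
base [[0.6531, 0.1509], [0.7013, -0.1189], [0.5467, -0.1458], [0.4984, 0.1231]] [0.59987752 0.00232699]
yaw bridge 10.135178731629845
yaw base 10.16380859860882
hub [0.59809258 0.0033376 ] [0.59641689 0.01110051]
knob [ 0.57503313 -0.04223961] [ 0.57730804 -0.04007658]
lev [ 0.56024383 -0.12942146] [ 0.56298813 -0.12566527]
piv [ 0.61876321 -0.10869712] [ 0.83776864 -0.43908985]
[0.59571151 0.00443699]
tape [ 0.37901874 -0.18233205]
board [ 0.40377464 -0.31406172]
glue [0.34158994 0.20647577]
mug [0.44594535 0.37942347]
```

Request:
play_rows --plan "0.3 -0.3 -0.1 0.1 0.6;0.6 -0.6 -0.2 0.2 0.6;1 -1 -0.25 0.298 0.6;1 -1 -0.25 0.298 0.6;1 -1 -0.25 0.298 0.6;1 -1 -0.25 0.298 0.6;1 -1 -0.25 0.298 0.6;1 -1 -0.25 0.298 0.6;1 -1 -0.25 0.298 0.6;1 -1 -0.25 0.298 0.6" --squeeze 25

```text
t: 1.35
eef_pos: [0.301, -0.3297, 0.3339]
orientation: [[1.0, -0.0, -0.0], [-0.0, -1.0, 0.0], [-0.0, -0.0, -1.0]]
contact_force: [-0.4, 0.2, -0.3]
grip_width: 0.6
finger_force: 0.0
```

Request:
play_rows --plan "0.3 -0.3 0 0 0.6;0.6 -0.6 0 0 0.6;0.9 -0.9 0 0 0.6;1 -1 0 0 0.6;1 -1 0 0 0.6;1 -1 0 0 0.6;1 -1 0 0 0.6;1 -1 0 0 0.6;1 -1 0 0 0.6;1 -1 0 0 0.6"

```text
t: 2.6
eef_pos: [0.421, -0.2098, 0.3339]
orientation: [[1.0, -0.0, -0.0], [-0.0, -1.0, -0.0], [-0.0, 0.0, -1.0]]
contact_force: [-0.5, 0.1, -0.0]
grip_width: 0.602
finger_force: 0.0
```

Request:
play_rows --plan "0.3 -0.3 0 0 0.6;0.6 -0.6 0 0 0.6;0.9 -0.9 0 0 0.6;1 -1 0 0 0.6;1 -1 0 0 0.6;1 -1 0 0 0.6;1 -1 0 0 0.6;1 -1 0 0 0.6;1 -1 0 0 0.6;1 -1 0 0 0.6"

```text
t: 3.85
eef_pos: [0.541, -0.0898, 0.3339]
orientation: [[1.0, -0.0, 0.0], [-0.0, -1.0, 0.0], [0.0, -0.0, -1.0]]
contact_force: [-0.4, -0.9, 0.3]
grip_width: 0.601
finger_force: 0.0
```

```bash
python3 - <<'E'
from rig import arm
import cv2,numpy as np
i=arm.get_image("wrist"); cv2.imwrite("pics/w1.png",i["color"][:,:,::-1]); np.savez("w1.npz",**i)
s=arm.read_state();print(s["eef_pos"],s["contact_force"],(-i["R"].T@i["t"]).round(3))
E
```

```text
[ 0.5410522  -0.08980961  0.33392467] [ 0.43090615 -0.4833792   0.71317183] [ 0.621 -0.089  0.403]
```

View pics/w1.png

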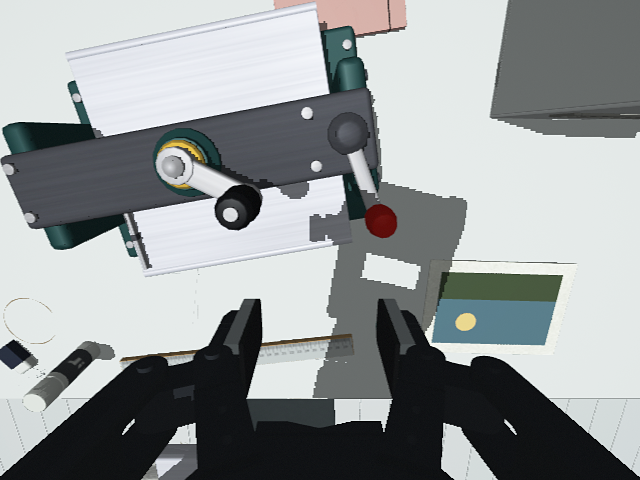

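The wrist view shows the crank knob's top at (231,213), the hub cap at (172,166), the red knob at (381,221) and the lever pivot at (348,131).

```bash
python3 - <<'E'
import numpy as np
from h import ray
W=np.load("w1.npz")
f=lambda p,z:ray(W,p,z)[:2].round(4)
print("knob",f((231,213),.2145),"hub",f((172,166),.175),f((172,166),.185),"lever",f((381,222),.1905),"piv",f((348,131),.16),f((348,131),.17))
b=np.array([f(p,.148) for p in[(307,113),(316,166),(9,169),(30,218)]]);print(b.tolist(),b.mean(0), b[:2].mean(0),b[2:].mean(0))
E
```

```text
knob [ 0.5778 -0.0415] hub [0.5994 0.0037] [ 6.003e-01 -3.000e-04] lever [ 0.5666 -0.1285] piv [ 0.6206 -0.1089] [ 0.6206 -0.1081]
[[0.6323, -0.0817], [0.5969, -0.0877], [0.5948, 0.1312], [0.559, 0.1252]] [0.59575 0.02175] [ 0.6146 -0.0847] [0.5769 0.1282]
```

Request:
play_rows --plan "0.3 -0.4 0 0 0.6;0.3 -0.4 0.3 0 0.6;0.3 -0.4 0.6 0 0.6;0.3 -0.4 0.683 0 0.6;0.3 -0.4 0.683 0 0.6;0.3 -0.4 0.683 0 0;0.3 -0.4 0.683 0 0;0.3 -0.4 0.683 0 0;0.3 -0.4 0.683 0 0;0.3 -0.4 0.683 0 0" --squeeze 25

```text
t: 5.15
eef_pos: [0.5776, -0.0417, 0.2529]
orientation: [[1.0, -0.0, 0.002], [-0.0, -1.0, -0.0], [0.002, 0.0, -1.0]]
contact_force: [1.2, 1.7, 6.3]
grip_width: 0.268
finger_force: 24.7
```

```bash
cat >> h.py <<'E'
def rows(a0,da,n=10,r=50.,hold=0):
    a=np.radians(a0+np.r_[np.linspace(da/n,da,n),[da]*hold]); b=np.radians(a0)
    print("%g->%g:"%(a0,a0+da),";".join("%.3f %.3f 0 0 0"%(r/120*(np.cos(x)-np.cos(b)),-r/120*(np.sin(x)-np.sin(b))) for x in a))
E
python3 -c "
from h import *
rows(244,-154,10)
for i in range(18): rows(90-24*i,-24,4,hold=1)"
```

```text
244->90: -0.093 -0.062 0 0 0;-0.166 -0.146 0 0 0;-0.214 -0.247 0 0 0;-0.234 -0.357 0 0 0;-0.223 -0.468 0 0 0;-0.184 -0.573 0 0 0;-0.118 -0.663 0 0 0;-0.031 -0.732 0 0 0;0.072 -0.776 0 0 0;0.183 -0.791 0 0 0
90->66: 0.044 0.002 0 0 0;0.087 0.009 0 0 0;0.129 0.020 0 0 0;0.169 0.036 0 0 0;0.169 0.036 0 0 0
66->42: 0.039 0.020 0 0 0;0.075 0.044 0 0 0;0.109 0.071 0 0 0;0.140 0.102 0 0 0;0.140 0.102 0 0 0
42->18: 0.027 0.034 0 0 0;0.051 0.070 0 0 0;0.071 0.109 0 0 0;0.087 0.150 0 0 0;0.087 0.150 0 0 0
18->-6: 0.011 0.042 0 0 0;0.018 0.085 0 0 0;0.020 0.129 0 0 0;0.018 0.172 0 0 0;0.018 0.172 0 0 0
-6->-30: -0.007 0.043 0 0 0;-0.018 0.085 0 0 0;-0.034 0.126 0 0 0;-0.054 0.165 0 0 0;-0.054 0.165 0 0 0
-30->-54: -0.024 0.037 0 0 0;-0.051 0.070 0 0 0;-0.082 0.101 0 0 0;-0.116 0.129 0 0 0;-0.116 0.129 0 0 0
-54->-78: -0.037 0.024 0 0 0;-0.075 0.044 0 0 0;-0.116 0.059 0 0 0;-0.158 0.070 0 0 0;-0.158 0.070 0 0 0
-78->-102: -0.043 0.007 0 0 0;-0.087 0.009 0 0 0;-0.130 0.007 0 0 0;-0.173 0.000 0 0 0;-0.173 0.000 0 0 0
-102->-126: -0.042 -0.011 0 0 0;-0.083 -0.027 0 0 0;-0.122 -0.047 0 0 0;-0.158 -0
[... 289 characters left out ...]
000 -0.087 0 0 0;0.007 -0.130 0 0 0;0.018 -0.172 0 0 0;0.018 -0.172 0 0 0
-198->-222: 0.016 -0.041 0 0 0;0.035 -0.080 0 0 0;0.059 -0.116 0 0 0;0.087 -0.150 0 0 0;0.087 -0.150 0 0 0
-222->-246: 0.031 -0.031 0 0 0;0.065 -0.058 0 0 0;0.101 -0.082 0 0 0;0.140 -0.102 0 0 0;0.140 -0.102 0 0 0
-246->-270: 0.041 -0.016 0 0 0;0.083 -0.027 0 0 0;0.126 -0.034 0 0 0;0.169 -0.036 0 0 0;0.169 -0.036 0 0 0
-270->-294: 0.044 0.002 0 0 0;0.087 0.009 0 0 0;0.129 0.020 0 0 0;0.169 0.036 0 0 0;0.169 0.036 0 0 0
-294->-318: 0.039 0.020 0 0 0;0.075 0.044 0 0 0;0.109 0.071 0 0 0;0.140 0.102 0 0 0;0.140 0.102 0 0 0
-318->-342: 0.027 0.034 0 0 0;0.051 0.070 0 0 0;0.071 0.109 0 0 0;0.087 0.150 0 0 0;0.087 0.150 0 0 0
```

Request:
play_rows --plan "-0.093 -0.062 -0.01 0 0;-0.166 -0.146 -0.01 0 0;-0.214 -0.247 -0.01 0 0;-0.234 -0.357 -0.01 0 0;-0.223 -0.468 -0.01 0 0;-0.184 -0.573 -0.01 0 0;-0.118 -0.663 -0.01 0 0;-0.031 -0.732 -0.01 0 0;0.072 -0.776 -0.01 0 0;0.183 -0.791 -0.01 0 0"

```text
t: 6.4
eef_pos: [0.5995, 0.0541, 0.2534]
orientation: [[1.0, 0.0, -0.001], [0.0, -1.0, 0.0], [-0.001, -0.0, -1.0]]
contact_force: [-1.2, -1.7, 6.6]
grip_width: 0.267
finger_force: 25.4
```

Request:
play_rows --plan "0.022 0.001 0 0 0;0.044 0.002 0 0 0;0.066 0.005 0 0 0;0.087 0.009 0 0 0;0.108 0.014 0 0 0;0.129 0.020 0 0 0;0.149 0.028 0 0 0;0.169 0.036 0 0 0;0.169 0.036 0 0 0;0.169 0.036 0 0 0"

```text
t: 7.65
eef_pos: [0.6197, 0.0497, 0.2535]
orientation: [[1.0, -0.0, 0.0], [-0.0, -1.0, 0.001], [0.0, -0.001, -1.0]]
contact_force: [0.5, 0.4, 7.2]
grip_width: 0.269
finger_force: 25.4
```

Request:
play_rows --plan "0.020 0.010 0 0 0;0.039 0.020 0 0 0;0.057 0.031 0 0 0;0.075 0.044 0 0 0;0.092 0.057 0 0 0;0.109 0.071 0 0 0;0.125 0.086 0 0 0;0.140 0.102 0 0 0;0.140 0.102 0 0 0;0.140 0.102 0 0 0"

```text
t: 8.9
eef_pos: [0.6367, 0.0375, 0.2535]
orientation: [[1.0, -0.0, 0.001], [-0.0, -1.0, 0.001], [0.001, -0.001, -1.0]]
contact_force: [2.9, 0.9, 6.5]
grip_width: 0.269
finger_force: 25.3
```

Request:
play_rows --plan "0.014 0.017 0 0 0;0.027 0.034 0 0 0;0.039 0.052 0 0 0;0.051 0.070 0 0 0;0.061 0.089 0 0 0;0.071 0.109 0 0 0;0.079 0.129 0 0 0;0.087 0.150 0 0 0;0.087 0.150 0 0 0;0.087 0.150 0 0 0"

```text
t: 10.15
eef_pos: [0.6472, 0.0193, 0.2535]
orientation: [[1.0, -0.0, 0.001], [-0.0, -1.0, 0.001], [0.001, -0.001, -1.0]]
contact_force: [2.7, 0.5, 6.1]
grip_width: 0.267
finger_force: 25.3
```

Request:
play_rows --plan "0.006 0.021 0 0 0;0.011 0.042 0 0 0;0.015 0.063 0 0 0;0.018 0.085 0 0 0;0.019 0.107 0 0 0;0.020 0.129 0 0 0;0.019 0.150 0 0 0;0.018 0.172 0 0 0;0.018 0.172 0 0 0;0.018 0.172 0 0 0"

```text
t: 11.4
eef_pos: [0.6494, -0.0017, 0.2534]
orientation: [[1.0, -0.0, 0.001], [-0.0, -1.0, 0.0], [0.001, -0.0, -1.0]]
contact_force: [3.5, -0.4, 5.6]
grip_width: 0.265
finger_force: 25.3
```

Request:
play_rows --plan "-0.003 0.022 0 0 0;-0.007 0.043 0 0 0;-0.012 0.064 0 0 0;-0.018 0.085 0 0 0;-0.025 0.106 0 0 0;-0.034 0.126 0 0 0;-0.043 0.146 0 0 0;-0.054 0.165 0 0 0;-0.054 0.165 0 0 0;-0.054 0.165 0 0 0"

```text
t: 12.65
eef_pos: [0.6427, -0.0218, 0.2534]
orientation: [[1.0, -0.0, 0.001], [-0.0, -1.0, -0.0], [0.001, 0.0, -1.0]]
contact_force: [3.0, -1.2, 5.2]
grip_width: 0.27
finger_force: 25.3
```

Request:
play_rows --plan "-0.012 0.019 0 0 0;-0.024 0.037 0 0 0;-0.037 0.054 0 0 0;-0.051 0.070 0 0 0;-0.066 0.086 0 0 0;-0.082 0.101 0 0 0;-0.099 0.116 0 0 0;-0.116 0.129 0 0 0;-0.116 0.129 0 0 0;-0.116 0.129 0 0 0"

```text
t: 13.9
eef_pos: [0.6285, -0.0372, 0.2532]
orientation: [[1.0, -0.0, -0.0], [-0.0, -1.0, -0.0], [-0.0, 0.0, -1.0]]
contact_force: [1.9, -1.8, 5.3]
grip_width: 0.268
finger_force: 25.4
```

Request:
play_rows --plan "-0.018 0.012 0 0 0;-0.037 0.024 0 0 0;-0.056 0.034 0 0 0;-0.075 0.044 0 0 0;-0.095 0.052 0 0 0;-0.116 0.059 0 0 0;-0.137 0.065 0 0 0;-0.158 0.070 0 0 0;-0.158 0.070 0 0 0;-0.158 0.070 0 0 0"

```text
t: 15.15
eef_pos: [0.6094, -0.0455, 0.2532]
orientation: [[1.0, -0.0, -0.001], [-0.0, -1.0, 0.0], [-0.001, -0.0, -1.0]]
contact_force: [-0.7, -0.5, 7.0]
grip_width: 0.262
finger_force: 25.4
```

Request:
play_rows --plan "-0.022 0.004 0 0 0;-0.043 0.007 0 0 0;-0.065 0.009 0 0 0;-0.087 0.009 0 0 0;-0.109 0.008 0 0 0;-0.130 0.007 0 0 0;-0.152 0.004 0 0 0;-0.173 0.000 0 0 0;-0.173 0.000 0 0 0;-0.173 0.000 0 0 0"

```text
t: 16.4
eef_pos: [0.5894, -0.0455, 0.2534]
orientation: [[1.0, -0.0, 0.003], [-0.0, -1.0, 0.0], [0.003, -0.0, -1.0]]
contact_force: [9.9, 1.6, 1.4]
grip_width: 0.27
finger_force: 25.0
```

```bash
python3 -c "
from h import *
rows(-102,112)
rows(10,180)
rows(190,180);rows(10,90,5,hold=5);rows(100,180)"
```

```text
-102->10: 0.081 0.009 0 0 0;0.162 0.002 0 0 0;0.240 -0.020 0 0 0;0.312 -0.057 0 0 0;0.376 -0.108 0 0 0;0.429 -0.170 0 0 0;0.468 -0.241 0 0 0;0.494 -0.318 0 0 0;0.503 -0.399 0 0 0;0.497 -0.480 0 0 0
10->190: -0.042 -0.123 0 0 0;-0.121 -0.227 0 0 0;-0.228 -0.302 0 0 0;-0.352 -0.340 0 0 0;-0.483 -0.338 0 0 0;-0.606 -0.296 0 0 0;-0.710 -0.217 0 0 0;-0.785 -0.110 0 0 0;-0.823 0.014 0 0 0;-0.821 0.145 0 0 0
190->370: 0.042 0.123 0 0 0;0.121 0.227 0 0 0;0.228 0.302 0 0 0;0.352 0.340 0 0 0;0.483 0.338 0 0 0;0.606 0.296 0 0 0;0.710 0.217 0 0 0;0.785 0.110 0 0 0;0.823 -0.014 0 0 0;0.821 -0.145 0 0 0
10->100: -0.042 -0.123 0 0 0;-0.121 -0.227 0 0 0;-0.228 -0.302 0 0 0;-0.352 -0.340 0 0 0;-0.483 -0.338 0 0 0;-0.483 -0.338 0 0 0;-0.483 -0.338 0 0 0;-0.483 -0.338 0 0 0;-0.483 -0.338 0 0 0;-0.483 -0.338 0 0 0
100->280: -0.123 0.042 0 0 0;-0.227 0.121 0 0 0;-0.302 0.228 0 0 0;-0.340 0.352 0 0 0;-0.338 0.483 0 0 0;-0.296 0.606 0 0 0;-0.217 0.710 0 0 0;-0.110 0.785 0 0 0;0.014 0.823 0 0 0;0.145 0.821 0 0 0
```

Request:
play_rows --plan "0.081 0.009 0 0 0;0.162 0.002 0 0 0;0.240 -0.020 0 0 0;0.312 -0.057 0 0 0;0.376 -0.108 0 0 0;0.429 -0.170 0 0 0;0.468 -0.241 0 0 0;0.494 -0.318 0 0 0;0.503 -0.399 0 0 0;0.497 -0.480 0 0 0"

```text
t: 17.65
eef_pos: [0.6489, 0.0119, 0.2535]
orientation: [[1.0, -0.0, 0.002], [-0.0, -1.0, -0.001], [0.002, 0.001, -1.0]]
contact_force: [4.9, -0.9, 5.5]
grip_width: 0.268
finger_force: 25.3
```

Request:
play_rows --plan "-0.042 -0.123 0 0 0;-0.121 -0.227 0 0 0;-0.228 -0.302 0 0 0;-0.352 -0.340 0 0 0;-0.483 -0.338 0 0 0;-0.606 -0.296 0 0 0;-0.710 -0.217 0 0 0;-0.785 -0.110 0 0 0;-0.823 0.014 0 0 0;-0.821 0.145 0 0 0"

```text
t: 18.9
eef_pos: [0.5498, -0.0061, 0.2532]
orientation: [[1.0, -0.0, 0.0], [-0.0, -1.0, 0.0], [0.0, -0.0, -1.0]]
contact_force: [7.1, 1.8, 1.1]
grip_width: 0.27
finger_force: 25.0
```

Request:
play_rows --plan "0.042 0.123 0 0 0;0.121 0.227 0 0 0;0.228 0.302 0 0 0;0.352 0.340 0 0 0;0.483 0.338 0 0 0;0.606 0.296 0 0 0;0.710 0.217 0 0 0;0.785 0.110 0 0 0;0.823 -0.014 0 0 0;0.821 -0.145 0 0 0"

```text
t: 20.15
eef_pos: [0.6493, 0.0112, 0.2534]
orientation: [[1.0, -0.001, 0.001], [-0.001, -1.0, -0.001], [0.001, 0.001, -1.0]]
contact_force: [1.6, -0.3, 5.1]
grip_width: 0.263
finger_force: 25.4
```

Request:
play_rows --plan "-0.042 -0.123 0 0 0;-0.121 -0.227 0 0 0;-0.228 -0.302 0 0 0;-0.352 -0.340 0 0 0;-0.483 -0.338 0 0 0;-0.606 -0.296 0 0 0;-0.710 -0.217 0 0 0;-0.785 -0.110 0 0 0;-0.823 0.014 0 0 0;-0.821 0.145 0 0 0"

```text
t: 21.4
eef_pos: [0.5499, -0.0064, 0.2531]
orientation: [[1.0, -0.0, -0.0], [-0.0, -1.0, 0.0], [-0.0, -0.0, -1.0]]
contact_force: [7.6, 3.4, 2.3]
grip_width: 0.266
finger_force: 25.1
```

Request:
play_rows --plan "0.042 0.123 0 0 0;0.121 0.227 0 0 0;0.228 0.302 0 0 0;0.352 0.340 0 0 0;0.483 0.338 0 0 0;0.606 0.296 0 0 0;0.710 0.217 0 0 0;0.785 0.110 0 0 0;0.823 -0.014 0 0 0;0.821 -0.145 0 0 0"

```text
t: 22.65
eef_pos: [0.6494, 0.0111, 0.2533]
orientation: [[1.0, -0.001, 0.001], [-0.001, -1.0, -0.001], [0.001, 0.001, -1.0]]
contact_force: [1.5, -0.7, 5.3]
grip_width: 0.266
finger_force: 25.4
```

Request:
play_rows --plan "-0.042 -0.123 0 0 0;-0.121 -0.227 0 0 0;-0.228 -0.302 0 0 0;-0.352 -0.340 0 0 0;-0.483 -0.338 0 0 0;-0.606 -0.296 0 0 0;-0.710 -0.217 0 0 0;-0.785 -0.110 0 0 0;-0.823 0.014 0 0 0;-0.821 0.145 0 0 0"

```text
t: 23.9
eef_pos: [0.55, -0.0065, 0.2531]
orientation: [[1.0, -0.0, -0.001], [-0.0, -1.0, -0.0], [-0.001, 0.0, -1.0]]
contact_force: [7.0, 2.8, 2.0]
grip_width: 0.271
finger_force: 25.2
```

```bash
python3 -c "
from h import *
rows(190,90,8,hold=2)"
```

```text
190->280: 0.022 0.079 0 0 0;0.059 0.152 0 0 0;0.109 0.216 0 0 0;0.171 0.269 0 0 0;0.243 0.309 0 0 0;0.320 0.334 0 0 0;0.401 0.344 0 0 0;0.483 0.338 0 0 0;0.483 0.338 0 0 0;0.483 0.338 0 0 0
```

Request:
play_rows --plan "0.022 0.079 0 0 0;0.059 0.152 0 0 0;0.109 0.216 0 0 0;0.171 0.269 0 0 0;0.243 0.309 0 0 0;0.320 0.334 0 0 0;0.401 0.344 0 0 0;0.483 0.338 0 0 0;0.483 0.338 0 0 0;0.483 0.338 0 0 0"

```text
t: 25.15
eef_pos: [0.6079, -0.046, 0.253]
orientation: [[1.0, 0.0, -0.001], [0.0, -1.0, 0.0], [-0.001, -0.0, -1.0]]
contact_force: [0.9, 3.3, 6.8]
grip_width: 0.268
finger_force: 25.7
```

Request:
play_rows --plan "0 0 0 0 0.6;0 0 0 0 0.6;0 0 0 0 0.6;0 0 -0.3 0 0.6;0 0 -0.68 0 0.6;-0.3 0.2 -0.68 0 0.6;-0.55 0.37 -0.68 0 0.6;-0.55 0.37 -0.68 0 0.6;-0.55 0.37 -0.68 0 0;-0.55 0.37 -0.68 0 0"

```text
t: 26.4
eef_pos: [0.5422, -0.0901, 0.3345]
orientation: [[1.0, 0.0, -0.0], [0.0, -1.0, 0.0], [-0.0, -0.0, -1.0]]
contact_force: [0.6, 0.2, 0.0]
grip_width: 0.183
finger_force: 0.0
```

```bash
python3 - <<'E'
from rig import arm
import cv2,numpy as np
i=arm.get_image("wrist"); cv2.imwrite("pics/w2.png",i["color"][:,:,::-1]); np.savez("w2.npz",**i)
s=arm.read_state();print(s["eef_pos"],s["grip_width"])
E
```

```text
[ 0.54216905 -0.09004539  0.33448602] 0.09135001519661293
```

View pics/w2.png

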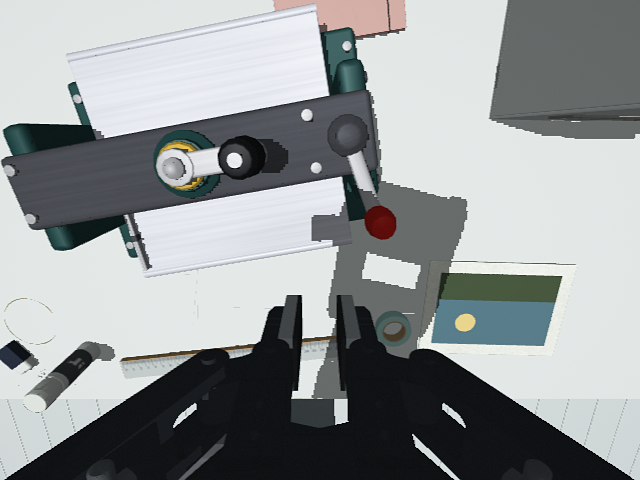

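The crank knob is at (235,159), which is where three turns back should leave it. The red knob is at (381,222) and the file box corner at (490,118).

```bash
python3 - <<'E'
import numpy as np
from h import ray
W=np.load("w2.npz");T=np.load("top0.npz")
f=lambda p,z:ray(W,p,z)[:2].round(4)
k=f((235,159.5),.2145);h=np.array([.5995,.003]);d=k-h
print("knob",k,np.degrees(np.arctan2(d[1],d[0])),np.hypot(*d),"lever",f((381,222),.1905),"hub",f((172,167),.18))
for z in(0,.1,.2,.25): print(z,"box W",f((490,118),z),"T",ray(T,(418,188),z)[:2].round(3),ray(T,(420,100),z)[:2].round(3))
P=np.array([.6195,-.1095]);a=np.radians(np.linspace(199,276,9));q=P+.06*np.c_[np.cos(a),np.sin(a)]
print(q[0]);print(";".join("%.3f %.3f"%(x/.12,-y/.12) for x,y in q[1:]-q[0]))
E
```

```text
knob [ 0.6075 -0.0458] -80.69005982501396 0.049451390273681894 lever [ 0.5677 -0.1288] hub [0.6003 0.0019]
0 box W [ 0.6354 -0.2754] T [ 0.634 -0.278] [ 0.9   -0.285]
0.1 box W [ 0.632  -0.2294] T [ 0.617 -0.255] [ 0.868 -0.262]
0.2 box W [ 0.6287 -0.1834] T [ 0.601 -0.232] [ 0.837 -0.239]
0.25 box W [ 0.627  -0.1604] T [ 0.593 -0.221] [ 0.821 -0.227]
[ 0.56276889 -0.12903409]
0.034 0.077;0.080 0.147;0.137 0.208;0.204 0.259;0.278 0.298;0.358 0.324;0.441 0.336;0.525 0.334
```

Request:
play_rows --plan "0.2 0.325 0 0 0.55;0.2 0.325 0 0 0.55;0.2 0.325 0 0 0.55;0.2 0.325 0.3 0 0.55;0.2 0.325 0.6 0 0.55;0.2 0.325 0.8 0 0.55;0.2 0.325 0.8 0 0;0.2 0.325 0.8 0 0;0.2 0.325 0.8 0 0;0.2 0.325 0.8 0 0" --squeeze 25

```text
t: 27.7
eef_pos: [0.5656, -0.1293, 0.2392]
orientation: [[1.0, -0.0, 0.0], [-0.0, -1.0, 0.0], [0.0, -0.0, -1.0]]
contact_force: [-3.8, 1.1, -1.8]
grip_width: 0.224
finger_force: 25.2
```

Request:
play_rows --plan "0.034 0.077 0 0 0;0.080 0.147 0 0 0;0.137 0.208 0 0 0;0.204 0.259 0 0 0;0.278 0.298 0 0 0;0.358 0.324 0 0 0;0.441 0.336 0 0 0;0.465 0.337 0 0 0;0.465 0.337 0 0 0;0.465 0.337 0 0 0"

```text
t: 28.95
eef_pos: [0.6216, -0.1693, 0.2392]
orientation: [[1.0, 0.0, 0.0], [0.0, -1.0, 0.001], [0.0, -0.001, -1.0]]
contact_force: [-1.6, 4.7, -1.6]
grip_width: 0.225
finger_force: 25.0
```

Request:
play_rows --plan "0 0 0 0 0.5;0 0 0 0 0.5;0 0 0 0 0.5;0 0 -0.3 0 0.5;0 0 -0.7 0 0.5;0 0 -0.8 0 0.5;-0.35 0 -0.8 0 0.5;-0.65 0 -0.8 0 0.5;-0.65 0 -0.8 0 0.5;-0.65 0 -0.8 0 0.5"

```text
t: 30.2
eef_pos: [0.5439, -0.17, 0.3347]
orientation: [[1.0, -0.0, 0.0], [-0.0, -1.0, -0.0], [0.0, 0.0, -1.0]]
contact_force: [0.3, 0.3, 0.4]
grip_width: 0.501
finger_force: 0.0
```

```bash
python3 - <<'E'
from rig import arm
import cv2,numpy as np
i=arm.get_image("wrist"); cv2.imwrite("pics/w3.png",i["color"][:,:,::-1]); np.savez("w3.npz",**i)
E
```

```text
(no output)
```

View pics/w3.png

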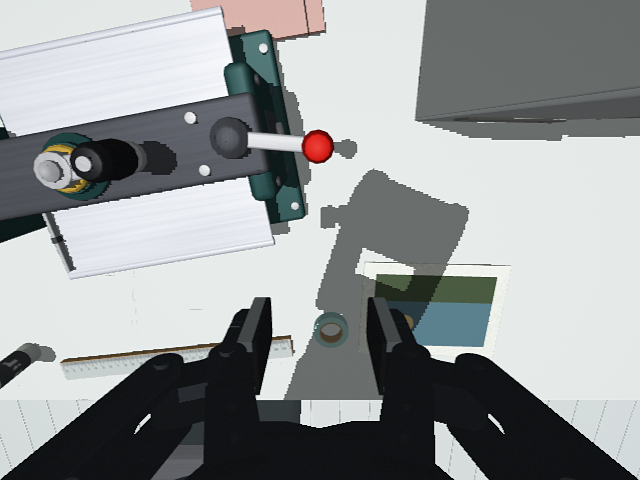

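The lever now points out over the -y side: pivot at (229,137), red knob at (317,146). I'll compute its angle.

```bash
python3 - <<'E'
import numpy as np
from h import ray
W=np.load("w3.npz")
f=lambda p,z:ray(W,p,z)[:2]
p=np.array([.6195,-.1095])
for P in(p,f((229,137),.165)):
  for z in(.19,.18):
    d=f((317,146),z)-P; print(P,np.hypot(*d),np.radians(np.degrees(np.arctan2(d[1],d[0]))%360-190.15))
k=f((84,163),.2145);print(k,k-[.5995,.003])
E
```

```text
[ 0.6195 -0.1095] 0.059454099786075146 1.3207512864837168
[ 0.6195 -0.1095] 0.059447697427092355 1.3142188547370184
[ 0.61983492 -0.11147894] 0.057506799971284744 1.3124364037963059
[ 0.61983492 -0.11147894] 0.05750367002400891 1.3056822510032564
[ 0.60746601 -0.04610585] [ 0.00796601 -0.04910585]
```

Request:
play_rows --plan "0.3 0 0 0 0.55;0.62 0 0 0 0.55;0.62 0 0.4 0 0.55;0.62 0 0.8 0 0.55;0.62 0 0.8 0 0.55;0.62 0 0.8 0 0;0.62 0 0.8 0 0;0.62 0 0.8 0 0;0.67 0 0.8 0 0;0.7 0 0.8 0 0" --squeeze 20

```text
t: 31.5
eef_pos: [0.6259, -0.1695, 0.2407]
orientation: [[1.0, 0.0, -0.005], [0.0, -1.0, 0.001], [-0.005, -0.001, -1.0]]
contact_force: [-28.9, 2.9, 14.3]
grip_width: 0.226
finger_force: 21.0
```

Request:
play_rows --plan "0.02 0 0 0 0;0.02 0 0 0 0;0.02 0 0 0 0.5;0.02 0 0 0 0.5;0.02 0 0 0 0.5;0.02 0 -0.3 0 0.5;0.02 0 -0.7 0 0.5;-0.3 0 -0.8 0 0.5;-0.68 0 -0.8 0 0.5;-0.68 0 -0.8 0 0.5"

```text
t: 32.75
eef_pos: [0.544, -0.1699, 0.3355]
orientation: [[1.0, -0.001, 0.0], [-0.001, -1.0, -0.0], [0.0, 0.0, -1.0]]
contact_force: [0.6, -0.0, 1.2]
grip_width: 0.501
finger_force: 0.0
```

```bash
python3 - <<'E'
from rig import arm
import cv2,numpy as np
from h import ray
i=arm.get_image("wrist"); np.savez("w4.npz",**i); c=i["color"].astype(int)
cv2.imwrite("pics/w4.png",i["color"][:,:,::-1])
def cen(c):
    m=((c[...,0]>110)&(c[...,1]<80)&(c[...,2]<80)); y,x=np.nonzero(m); return x.mean(),y.mean(),m.sum()
a=np.load("w3.npz")
for w in(a,i):
    u=cen(w["color"].astype(int)); d=ray(w,u,.185)[:2]-[.6195,-.1095]; print(u,d,np.radians(np.degrees(np.arctan2(d[1],d[0]))%360-190.15))
E
```

```text
(np.float64(316.1924812030075), np.float64(146.1578947368421), np.int64(665)) [-0.00461489 -0.05879293] 1.3153120688130853
(np.float64(316.67164179104475), np.float64(137.68059701492538), np.int64(670)) [ 0.00028646 -0.05898796] 1.3985015802751277
```

```bash
python3 -c "
from rig import arm
print(arm.job_done())"
```

```text
the job is handed in; nothing more can be done
None
```

The job is handed in at about 33 s: I felt the rollers meet, wound the crank back three turns (camera put the knob within about 1° of the target), and the lever measured 1.40 rad, at its stop. The hand-in gave no verdict; the meeting point is a force estimate, good to about 5° against the 36° allowed, and I didn't re-measure the things round the press.

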